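Fit a drill chuck to its taper arbor

TASK

Fit the drill chuck to its arbor: set the arbor, taper down, in the brass sleeve in the chuck's top and tap or press its top end home with 20 to 25 N, never more than 30 N: the sleeve first rides down a little, then beds, and the taper grips so that friction alone holds the parts together. Then lift the pair by the arbor, keeping the fingers off the chuck, carry it over smoothly and stand it gently and upright in the round pocket of the drill block. Leave the oil bottle, the screw tin and the track rubber where they are.

Things in the scene. Friction and masses are not known exactly. Their poses are not given: they have to be found in the camera images.
- chuck: keyed drill chuck of bare steel, standing upright, nose down, on the softwood pad: 58 mm tall, 41 mm across the toothed sleeve, 38 mm across the plain upper body, nose narrowing to 26 mm; about 0.3 kg, loose. Origin: centre of its underside; z runs up its axis. In its bore sits a split brass taper sleeve, 21 mm across, its top from 1 mm below to 10 mm above the chuck's top face.
- chuck_mouth (a point): middle of the chuck's flat top face, 58 mm above its underside, on the axis of the brass sleeve. The sleeve's mouth is 14 mm across and narrows downwards at 6 degrees a side. At 6 to 8 N the sleeve rides down 0 to 8 mm with the arbor until it beds, out of sight, at a depth that differs by 4 mm from chuck to chuck and can only be felt; only then does the taper bite.
- chuck_arbor: steel arbor, 91 mm long, 0.14 kg, loose, upright in its hole in the drill block, collar on the block's top. Origin: middle of its lower, small end; z runs up. Taper from 0 to 26 mm (10 mm across at the end, widening upwards at 6 degrees a side), collar 23 mm across from 29 to 33 mm, plain round shank 13 mm across from 33 to 91 mm, the part to grip.
- arbor_top (a point): middle of the flat upper end of the arbor's shank, 91 mm above its lower end: the place to tap or press. Its lower end first touches the sleeve 35 to 48 mm above the chuck's underside. Once the sleeve has bedded, force climbs by 5 to 10 N a mm. Pressed with less than 15 N the arbor may slip out when lifted; even a tight fit can be shaken loose by a jerk or a fast twist.
- wood_pad: fixed softwood pad, 85 x 85 x 12 mm, on which the chuck stands. Origin: centre of its underside, on the worktop.
- drill_block: fixed drill block of two boards, 78 mm (its x) by 178 mm (its y) by 34 mm high. Origin: centre of its underside. The arbor's hole (18 mm wide, 31 mm deep) is at y = -60 mm, the chuck's round pocket at y = +2 mm; five upright twist drills, up to 46 mm above its top, in a row along x at y = +52 mm.
- pocket_floor (a point): centre of the flat floor of the drill block's round pocket, where the middle of the chuck's underside shall come to stand. The pocket is 46 mm across and 16 mm deep, floor 18 mm above the worktop; its axis is upright.
- oil_bottle: small oil bottle with red cap, 25 mm across, 85 mm tall, loose bystander. Origin: centre of its underside.
- screw_tin: round tin of track screws, 54 mm across, 21 mm tall, loose bystander. Origin: centre of its underside.
- track_rubber: brown track cleaning block, 52 x 23 x 13 mm, loose bystander. Origin: centre of its underside.
There are look-alikes about, which are no part of the job. Leave any pink or purple look-alike of the chuck_arbor alone.

How it is judged (in metres and radians):
On the way, in this order (a step that is already met when the one before it is completed fails the run):
1. the arbor's taper stands in the chuck's socket (horizontal distance between chuck_arbor and chuck_mouth below 0.004 m and z of chuck_arbor in the frame of chuck below 0.05 m and angle between the z axis of chuck_arbor and the z axis of chuck, either way round below 0.1 rad), for 0.2 s.
2. the chuck hangs from the arbor by the taper alone, at least 30 mm above the pad (z of chuck in the frame of wood_pad above 0.042 m and z of chuck_arbor in the frame of chuck below 0.044 m and contact force between the fingers and chuck below 0.5 N), for 0.3 s.
At the end, for the whole second after the job is handed in: the chuck stands upright (within 0.06 rad) on the pocket's floor (within 4 mm in height, 5 mm sideways), the arbor still straight in its socket (0.06 rad, 4 mm, lower end at most 44 mm above the chuck's underside), both at rest (horizontal distance between chuck and pocket_floor below 0.005 m and z of chuck in the frame of pocket_floor below 0.004 m and angle between chuck's own z axis and vertical below 0.06 rad and angle between the z axis of chuck_arbor and the z axis of chuck, either way round below 0.06 rad and horizontal distance between chuck_arbor and chuck_mouth below 0.004 m and z of chuck_arbor in the frame of chuck below 0.044 m and linear speed of each of chuck, chuck_arbor below 0.02 m/s); the robot touches nothing.
It fails at once if the chuck bears on the pad with over 35 N (a push of 30 N and the parts' own weight) (contact force between chuck and wood_pad above 35 N).
It fails at once if the fingers grip or push the chuck itself (over 3 N) (contact force between the fingers and chuck above 3 N).
It fails at once if the chuck is dropped into the pocket (linear speed of chuck above 0.4 m/s and horizontal distance between chuck and pocket_floor below 0.03 m and z of chuck in the frame of pocket_floor below 0.03 m).
It fails at once if the oil bottle, the screw tin or the track rubber is moved by over 30 mm (distance of any of oil_bottle, screw_tin, track_rubber from where it was at the start of the episode above 0.03 m).
It also fails if it takes over 66 s, if anything falls off the work surface, if the arm or the gripper's body presses on something with over 40 N, if the wrist force passes 120 N, or if a joint passes its speed limit or range.

ROBOT

A 6-joint arm with a two-finger parallel gripper is mounted at the origin on a cart in front of the work surface, level with it; the furniture and walls round the work are solid. World frame = base frame: x ahead of the robot, y to its left, z up, the work surface at z = 0. Lengths are in mm, angles in degrees, forces in N, time in s.
With the tool pointing down it reaches from about 300 to 850 mm from the base axis. Payload 4.2 kg.
Tool frame: the origin (TCP) lies at the very end of the fingers, on their centre line; the grasp point (between the pads) lies 19 mm behind it; z points along the fingers, y is the line along which they close (so a half turn about z gives the same grasp; the last joint's range is limited). The gripper opens to 91 mm and grips with 3 to 60 N. Pads are 32 mm wide; open, the fingers measure 118 mm over their backs; the gripper's body (76 mm by 178 mm) begins 60 mm behind the grasp point.
Start: joints at [-70.245, 18.312, 89.639, -0, 72.044, -1.146], TCP at [205.143, -537.178, 213.976] pointing down, gripper open.
Joint ranges: [-177.97, 177.97], [-48.28, 115.42], [12.27, 149.76], [-77.06, 257.06], [2.81, 150.46], [-146.56, 146.56]. Speed limits (degrees/s): [147.25, 147.25, 180, 180, 180, 180].

INTERFACE

Orientations are given as [roll, pitch, yaw] about the fixed x, y, z axes, in that order (R = Rz(yaw) Ry(pitch) Rx(roll)).
In Python, from workcell import * gives the robot as it stands.
- The arm moves only by the tool move_arm, never from a script. Its argument "motion" is a list of rows, each a list of 3 entries, a list of its own where there are three numbers: the finger opening in mm, from 0 to 91.2, then the shift along the world's x, y, z in units of 25 mm (1.0 is 25 mm), then the turn, a rotation vector about the world's x, y, z in units of 4 degrees (1.0 is 4 degrees). In form: [[grip, [x, y, z], [ax, ay, az]], ...]. A call has 1 to 20 rows; each row shifts and turns the commanded pose from where the row before left it; what a row does not reach is not made up. A row lasts 1/12 s, in which the tool goes at most 41.7 mm and 7.16 degrees, less where a joint would pass 70% of its speed; a pose out of reach is approached as far as the arm can. A call with a number of a shift or a turn outside -1 to 1 is refused whole. A call with a gripper value outside its range is refused whole. The fingers move at their own pace and stop on an object; "grip_force" is the grip in N (left out, the last holds). Time passes only in rows, so rows that do not move let the fingers close. It gives the time, the measured TCP pose, the force, the opening and the grip force at its end, in the units of the state.
- state(): the state, without advancing time (a new reading comes with each control period).
- grab_frame(name): name is "scene" or "top" or "wrist"; returns the picture (480x640x3 uint8, blue, green, red); there is no depth.
- camera_info(name): a dict with "fx", "fy", "cx", "cy" (pixels), "k1" (the pictures are not rectified: a ray, as slopes to the right and down, at radius r is drawn at 1 + k1 r^2 times it, then the intrinsics apply), "rvec" (rotation vector, rad) and "tvec" (3), from world to camera coordinates, as OpenCV has them. Camera axes: x right, y down, z forward; pixel columns grow to the right and rows downward; lengths in mm; the calibration is good to about 2 mm. A picture is of the moment at which its call begins: read the wrist's pose just before it. camera_info takes no time and is no camera call; for the wrist camera it gives the pose at the moment of the call.
- job_done(): hands the job in; it is judged then, once.
The state is a dict: "time_s": time; "qpos": joint angles; "qvel": joint speeds; "effort": joint torques, N m; "ee_pos": TCP position; "ee_rot": TCP orientation; "force": force on the tool from outside, world axes, zero at the start; "torque": the same for the moment, N m; "gripper_width": finger opening in mm; "gripper_force": force on a finger pad.
Only numpy, scipy, OpenCV 4.12 (cv2) and the standard library are available. Lean on these libraries where they do the work, as an engineer would, in place of code of your own. Each camera call takes 0.05 s, during which the arm holds its last target. There are 200 camera calls.

## Working session

There is one attempt and no reset: what is moved stays moved. The work goes in short steps, Python scripts to look and compute and a tool call to move; the robot and the scene stay as the last step left them, time stands still between calls to the robot, and variables do not carry over. Pictures are saved under pics/ and viewed, at most 10 in all, crops included, and the job is handed in when it is done.

Besides the shell and the picture viewer there is one more tool, called after "Call:" as name(argument=value, ...) on one line, values as JSON. move_arm: Moves the arm, as the interface text tells. Shifts and turns lie within -1 to 1; 1 stands for 25 mm of shift or 4 degrees of turn. Its arguments: {"type":"object","properties":{"motion":{"type":"array","items":{"type":"array"}},"grip_force":{"type":"number"}},"required":["motion"]}

```bash
mkdir -p pics
cat > h.py <<'E'
from workcell import *
import numpy as np, cv2
def ray(name,uv,ci=None):
    c=ci or camera_info(name)
    K=np.array([[c["fx"],0,c["cx"]],[0,c["fy"],c["cy"]],[0,0,1.]])
    p=cv2.undistortPoints(np.array([[uv]],float),K,np.array([c["k1"],0,0,0,0.]))[0,0]
    R=cv2.Rodrigues(np.array(c["rvec"],float))[0]; t=np.array(c["tvec"],float).ravel()
    return -R.T@t, R.T@np.array([p[0],p[1],1.])
def onz(name,uv,z,ci=None):
    o,d=ray(name,uv,ci); return o+d*(z-o[2])/d[2]
def proj(name,P,ci=None):
    c=ci or camera_info(name)
    K=np.array([[c["fx"],0,c["cx"]],[0,c["fy"],c["cy"]],[0,0,1.]])
    return cv2.projectPoints(np.array([P],float),np.array(c["rvec"],float),np.array(c["tvec"],float),K,np.array([c["k1"],0,0,0,0.]))[0].ravel()
E
python3 - <<'E'
from h import *
for n in("scene","top"):
    cv2.imwrite(f"pics/{n}0.png",grab_frame(n)); c=camera_info(n); print(n,c["fx"],ray(n,(320,240),c))
print(state())
E
```

```text
scene 493.76798468049105 (array([-167.55979725, -507.43243608,  471.99927604]), array([ 0.70219294,  0.57162514, -0.424505  ]))
top 562.7265273666188 (array([ 319.84882247,   44.490027  , 1027.56611034]), array([ 0.15751109, -0.01440641, -0.9876195 ]))
{'time_s': 0.1, 'qpos': array([-7.02435333e+01,  1.83461193e+01,  8.96982565e+01,  9.88890715e-04,
        7.20441685e+01, -1.14645434e+00]), 'qvel': array([ 0.01931784, -0.19738392, -0.12755173, -0.05097134,  0.08799954,
        0.03480699]), 'effort': array([ 5.21945421e-04, -4.13333559e+01, -2.32510507e+01,  7.28792860e-02,
        4.22622648e-02, -6.83211601e-05]), 'ee_pos': array([ 205.00185764, -536.73723823,  213.23084838]), 'ee_rot': array([-1.79911492e+02, -2.71166527e-03,  2.09026134e+01]), 'force': array([0.1853211 , 0.90466766, 1.17817986]), 'torque': array([ 0.02794027, -0.05255286,  0.00720866]), 'gripper_force': 0.0, 'gripper_width': 91.10556121028415}
```

View pics/top0.png

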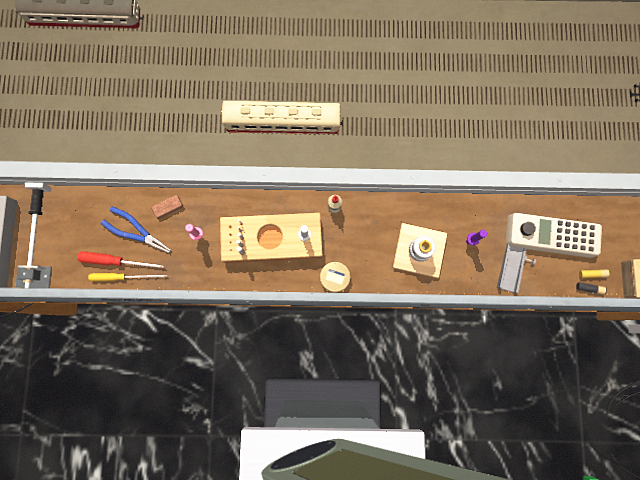

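View pics/scene0.png

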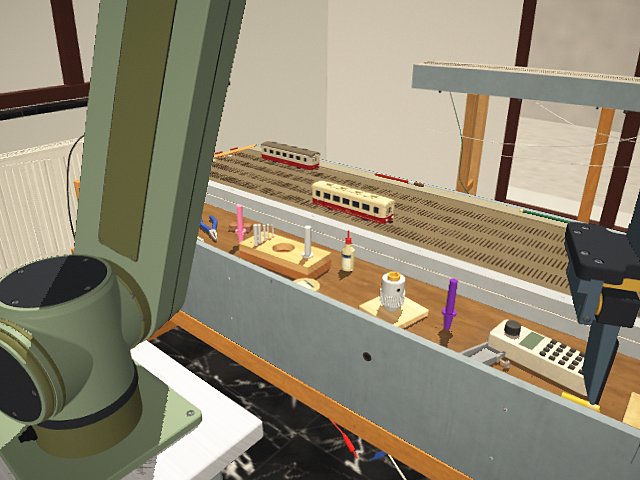

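The top view shows the arbor at about (304,232), the pocket at (271,236), the chuck at (424,246), the bottle at (335,203) and the tin at (335,277). Pink and purple decoys stand at (194,232) and (477,238).

Run:
```python
from h import *
im=cv2.imread("pics/top0.png")
c=camera_info("top")
for n,uv,z in (("arbor",(304,229),96),("pocketrim",(271,236),34),("chucktop",(426,245),75),("bottlecap",(335,202),85),("tin",(335,277),21),("frontrail",(335,300),40),("rearrail",(335,180),40),("blkL",(221,217),34),("blkR",(320,213),34),("blkRb",(322,256),34)):
    print(n,onz("top",uv,z,c).round())
big=cv2.resize(im[190:300,200:460],None,fx=3,fy=3,interpolation=cv2.INTER_CUBIC)
cv2.imwrite("pics/crop0.png",big)
```

```text
arbor [487.  58.  96.]
pocketrim [484. 118.  34.]
chucktop [ 466. -151.   75.]
bottlecap [537.   6.  85.]
tin [414.   2.  21.]
frontrail [372.   2.  40.]
rearrail [588.   5.  40.]
blkL [517. 208.  34.]
blkR [528.  31.  34.]
blkRb [450.  26.  34.]
```

View pics/crop0.png

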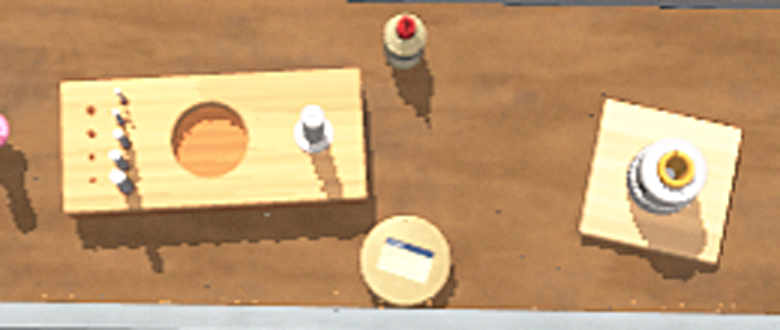

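The crop puts the arbor top at full-frame (304,227), the brass mouth at (425.7,245.7) and the pocket centre at (270,236). I'll move over the chuck and look with the wrist camera.

Call:
move_arm(motion=[[45,[0.3,0.5,0],[0,0,-0.2]],[45,[0.6,0.9,0],[0,0,-0.27]],[45,[0.65,0.96,0],[0,0,-0.27]],[45,[0.65,0.96,0],[0,0,-0.27]],[45,[0.65,0.96,0],[0,0,-0.27]],[45,[0.65,0.96,0],[0,0,-0.27]],[45,[0.65,0.96,0],[0,0,-0.27]],[45,[0.65,0.96,0],[0,0,-0.27]],[45,[0.65,0.96,0],[0,0,-0.27]],[45,[0.65,0.96,0],[0,0,-0.27]],[45,[0.65,0.96,0],[0,0,-0.27]],[45,[0.65,0.96,0],[0,0,-0.27]],[45,[0.65,0.96,0],[0,0,-0.27]],[45,[0.65,0.96,0],[0,0,-0.27]],[45,[0.65,0.96,0],[0,0,-0.27]],[45,[0.65,0.96,0],[0,0,-0.27]],[45,[0.4,0.6,0],[0,0,-0.07]],[45,[0,0,0],[0,0,0]],[45,[0,0,0],[0,0,0]]])

```text
time_s: 1.68
ee_pos: [465.0, -150.7, 213.6]
ee_rot: [180.0, 0.1, 3.8]
force: [0.2, -0.4, -0.3]
gripper_width: 45.0
gripper_force: 0.0
```

Run:
```python
from h import *
import pickle
s=state();c=camera_info("wrist");cv2.imwrite("pics/w1.png",grab_frame("wrist"));pickle.dump(c,open("w1.pkl","wb"))
print(s["ee_pos"],s["ee_rot"],s["force"],s["qvel"].round(1),s["time_s"]);print(ray("wrist",(320,240),c))
```

```text
[ 464.9972226  -150.70849325  213.56458115] [1.79989648e+02 7.38730473e-02 3.75057168e+00] [ 0.1932443  -0.42671131 -0.34101654] [-1.8 -0.5  0.5 -0.4  0.1 -0.2] 1.6833
(array([ 537.45315785, -144.7367645 ,  384.37866427]), array([-0.27213408, -0.01342313, -0.96226489]))
```

View pics/w1.png

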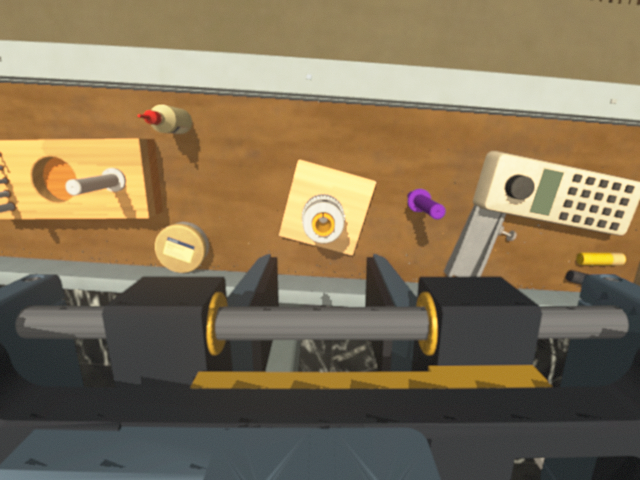

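The wrist view shows the brass mouth at about (323,222), with the fingertips at the bottom and the arbor leaning out at left. Next I triangulate the brass ring from both views, and the arbor and pocket from the top view.

Run:
```python
from h import *
import pickle
def brass(im,box):
    x0,y0,x1,y1=box; hsv=cv2.cvtColor(im[y0:y1,x0:x1],cv2.COLOR_BGR2HSV)
    m=cv2.inRange(hsv,(12,130,60),(32,255,255))
    n,l,st,ce=cv2.connectedComponentsWithStats(m); k=1+np.argmax(st[1:,4])
    pts=cv2.findNonZero((l==k).astype(np.uint8)); h=cv2.convexHull(pts)
    (cx,cy),ax,an=cv2.fitEllipse(h) if len(h)>=5 else ((0,0),0,0)
    return (cx+x0,cy+y0),ax,st[k]
cw=pickle.load(open("w1.pkl","rb")); ct=camera_info("top")
uw=brass(cv2.imread("pics/w1.png"),(302,195,346,246)); ut=brass(cv2.imread("pics/top0.png"),(412,235,438,258)); print(uw,ut)
for z in(69,72,75,78,81): print(z,onz("w",uw[0],z,cw).round(1),onz("t",ut[0],z,ct).round(1))
# arbor top: white-ish blob tip picks
for z,u in((96,(304,227.3)),): print("arb top",onz("t",u,z,ct).round(1))
print("arb wrist top disc",onz("w",(73,187),96,cw).round(1), "collar",onz("w",(115,180),36,cw).round(1))
# pocket orange-ish
im=cv2.imread("pics/top0.png"); hsv=cv2.cvtColor(im,cv2.COLOR_BGR2HSV)
print(hsv[236,271],hsv[220,240],hsv[222,290])
```

```text
((322.9984359741211, 223.9543399810791), (22.539426803588867, 23.5242919921875), array([ 10,  18,  22,  23, 380], dtype=int32)) ((424.69721031188965, 246.12610912322998), (11.169344902038574, 11.953967094421387), array([ 7,  6, 12, 12, 97], dtype=int32))
69 [ 463.6 -150.9   69. ] [ 465.3 -150.2   69. ]
72 [ 464.3 -150.8   72. ] [ 464.8 -149.6   72. ]
75 [ 465.  -150.8   75. ] [ 464.4 -149.    75. ]
78 [ 465.7 -150.7   78. ] [ 463.9 -148.4   78. ]
81 [ 466.4 -150.7   81. ] [ 463.4 -147.8   81. ]
arb top [489.6  58.1  96. ]
arb wrist top disc [487.7  56.9  96. ] collar [486.9  55.9  36. ]
[ 16 141 253] [ 20  68 255] [ 21 102 253]
```

Call:
move_arm(motion=[[45,[0,0.5,0],[0,0,0]],[45,[0.1,0.9,0],[0,0,0]],[45,[0.1,0.95,0],[0,0,0]],[45,[0.1,0.95,0],[0,0,0]],[45,[0.1,0.95,0],[0,0,0]],[45,[0.1,0.95,0],[0,0,0]],[45,[0.1,0.95,0],[0,0,0]],[45,[0.1,0.9,0],[0,0,0]],[45,[0.1,0.8,0],[0,0,0]],[45,[0.06,0.5,0],[0,0,0]],[45,[0,0,0],[0,0,0]],[45,[0,0,0],[0,0,0]]])

```text
time_s: 2.73
ee_pos: [486.2, 57.4, 213.9]
ee_rot: [180.0, 0.0, 3.6]
force: [0.3, -0.1, 0.1]
gripper_width: 44.9
gripper_force: 0.0
```

Run:
```python
from h import *
import pickle
s=state();c=camera_info("wrist");cv2.imwrite("pics/w2.png",grab_frame("wrist"));pickle.dump(c,open("w2.pkl","wb"))
print(proj("w",[487,57.5,96],c),proj("w",[487,57.5,36],c))
im=cv2.imread("pics/w2.png");cv2.imwrite("pics/w2c.png",cv2.resize(im[110:310,150:400],None,fx=3,fy=3,interpolation=cv2.INTER_CUBIC))
```

```text
[322.88117757 228.70431249] [322.65314278 214.28369396]
```

View pics/w2c.png

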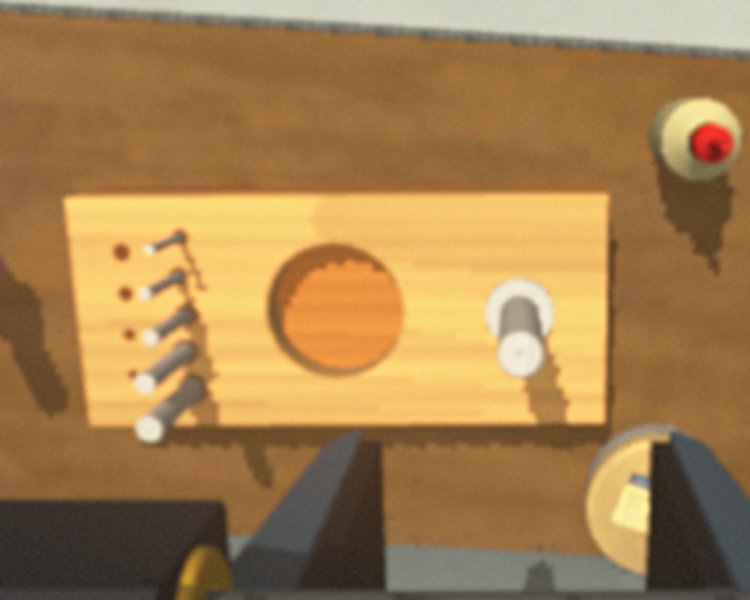

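The arbor top is at (323,228) and its collar at (323,215), both matching the estimate of (487, 57.5). The pocket rim centre is at (262,213).

Run:
```python
from h import *
import pickle
c=pickle.load(open("w2.pkl","rb"))
f=lambda u,v,z:onz("w",(150+u/3,110+v/3),z,c).round(1)
print("top",f(520,354,96),"collar",f(519,314,38),"pocket",f(336,309,34),[f(*p,34) for p in((65,197),(608,194),(605,425),(90,427))],"bottle",f(712,142,85),f(695,138,60))
```

```text
top [487.6  57.2  96. ] collar [487.   57.2  38. ] pocket [484.  118.6  34. ] [array([515.9, 208.3,  34. ]), array([528. ,  30.7,  34. ]), array([449.1,  24.9,  34. ]), array([436.9, 203.1,  34. ])] bottle [548.4   8.   85. ] [548.4   8.6  60. ]
```

Call:
move_arm(grip_force=50, motion=[[45,[0.04,0,-0.4],[0,0,0]],[45,[0,0,-0.9],[0,0,0]],[45,[0,0,-0.9],[0,0,0]],[45,[0,0,-0.9],[0,0,0]],[45,[0,0,-0.9],[0,0,0]],[45,[0,0,-0.8],[0,0,0]],[45,[0,0,-0.7],[0,0,0]],[45,[0,0,-0.5],[0,0,0]],[45,[0,0,-0.36],[0,0,0]],[45,[0,0,0],[0,0,0]],[45,[0,0,0],[0,0,0]],[30,[0,0,0],[0,0,0]],[18,[0,0,0],[0,0,0]],[15,[0,0,0],[0,0,0]],[12,[0,0,0],[0,0,0]],[8,[0,0,0],[0,0,0]],[5,[0,0,0],[0,0,0]],[5,[0,0,0],[0,0,0]],[5,[0,0,0],[0,0,0]]])

```text
time_s: 4.37
ee_pos: [487.9, 57.6, 55.3]
ee_rot: [180.0, -0.0, 3.6]
force: [-0.7, -0.8, 2.8]
gripper_width: 11.9
gripper_force: 50.0
```

Call:
move_arm(motion=[[5,[0,0,0.4],[0,0,0]],[5,[0,0,0.8],[0,0,0]],[5,[0,0,0.9],[0,0,0]],[5,[0,0,0.8],[0,0,0]],[5,[0,-0.3,0.7],[0,0,0]],[5,[-0.08,-0.7,0.4],[0,0,0]],[5,[-0.1,-0.9,0],[0,0,0]],[5,[-0.1,-0.9,0],[0,0,0]],[5,[-0.1,-0.9,0],[0,0,0]],[5,[-0.1,-0.9,0],[0,0,0]],[5,[-0.1,-0.9,0],[0,0,0]],[5,[-0.1,-0.9,0],[0,0,0]],[5,[-0.1,-0.8,0],[0,0,0]],[5,[-0.1,-0.6,0],[0,0,0]],[5,[-0.05,-0.35,0],[0,0,0]],[5,[0,-0.16,0],[0,0,0]],[5,[0,0,0],[0,0,0]],[5,[0,0,0],[0,0,0]],[5,[0,0,0],[0,0,0]]])

```text
time_s: 5.95
ee_pos: [464.5, -149.4, 154.9]
ee_rot: [-180.0, 0.0, 3.7]
force: [-0.6, -1.0, -1.3]
gripper_width: 12.4
gripper_force: 50.0
```

Run:
```python
from h import *
import pickle
s=state();c=camera_info("wrist");im=grab_frame("wrist");cv2.imwrite("pics/w3.png",im);pickle.dump(c,open("w3.pkl","wb"))
sc=grab_frame("scene");cv2.imwrite("pics/s3.png",sc)
print(s["ee_pos"],s["ee_rot"],s["force"],s["time_s"])
e=s["ee_pos"]
for n,P in(("low",e-[0,0,50]),("top",e+[0,0,41])): print(n,proj("w",P,c),proj("scene",P))
u=proj("scene",[464.6,-150,90]).astype(int); x,y=u
a=cv2.resize(im[130:330,230:410],(540,600),interpolation=cv2.INTER_CUBIC);b=cv2.resize(sc[y-100:y+40,x-30:x+30],(257,600),interpolation=cv2.INTER_CUBIC)
print(u);cv2.imwrite("pics/c3.png",np.hstack([a,b]))
```

```text
[ 464.45266677 -149.37480927  154.87728632] [-1.79976232e+02  9.10296257e-03  3.66858231e+00] [-0.61720229 -0.98334079 -1.33184982] 5.95
low [323.47118801 254.98745312] [394.18793504 258.1201208 ]
top [324.47220167 324.72078493] [398.37368099 206.01639131]
[393 266]
```

View pics/c3.png

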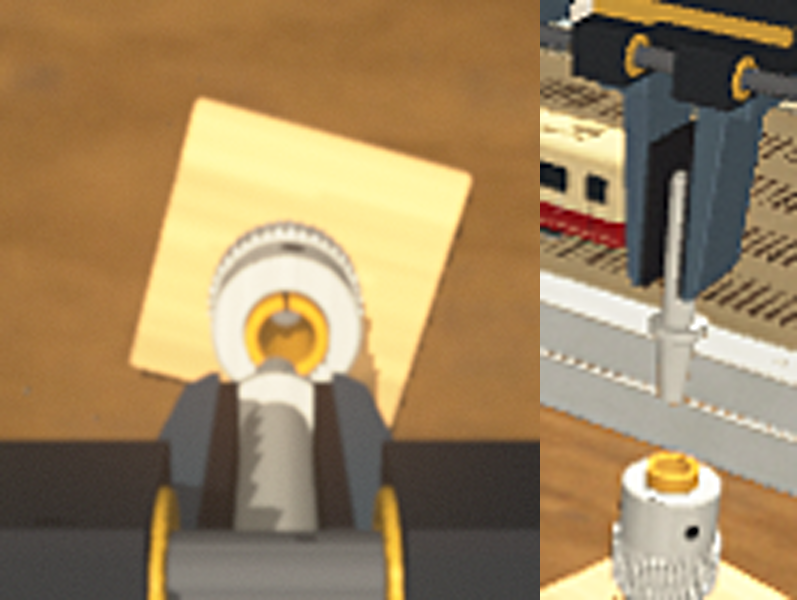

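The arbor hangs in the fingers above the mouth (brass ring at wrist pixel (326,242), arbor tip near (323,250)). It may lean slightly in the scene view, so I'll check its axis and the ring offset numerically.

Run:
```python
from h import *
import pickle
sc=cv2.imread("pics/s3.png").astype(int); c=pickle.load(open("w3.pkl","rb"))
for y in range(206,262,4):
    r=sc[y,382:406]; print(y,' '.join(f"{int(v.mean()):3d}" for v in r), proj("scene",[464.5,-149.4,0])[:0])
for z in (105,134,140,190): print(z,proj("scene",[464.5,-149.4,z]).round(1))
im=cv2.imread("pics/w3.png"); x0,y0=295,220
hsv=cv2.cvtColor(im[y0:255,x0:345],cv2.COLOR_BGR2HSV); m=cv2.inRange(hsv,(12,130,60),(32,255,255))
n,l,st,ce=cv2.connectedComponentsWithStats(m);k=1+np.argmax(st[1:,4])
for y in range(35):
    xs=np.where(l[y]==k)[0]
    if len(xs): print(y+y0,xs.min()+x0,xs.max()+x0,end='; ')
h=cv2.convexHull(cv2.findNonZero((l==k).astype(np.uint8))).reshape(-1,2)+[x0,y0]
for z in(72,75,78): print(z,onz("w",(325.3,239.5),z,c),[proj("w",p,c).round(1) for p in([464.5,-149.4,z],[475,-149.4,z],[464.5,-159.9,z],[464.5,-138.9,z])])
```

```text
206 129  82  80  85  91  75  43  29  31  30  26  22  91 169 154  59  62  84  87  85  84  88  83  72 []
210 157  99  82  84  92  58  33  26  29  29  16  88 165 200 142  43  74  87  87  86  84  96  78  73 []
214 156  96  80  84  88  49  33  32  32  27  13 133 179 207 112  33  78  84  86  85  96  75  73  71 []
218  56  77  85  86  75  42  31  27  29  24  30 145 189 171  64  55  86  87  89  89  81  73  73  74 []
222  58  80  87  91  65  35  30  29  27  16  82 161 199 142  44  72  88  86  85  93  78  73  73  74 []
226 131 107  82  89  57  35  29  30  26  11 129 178 206 117  33  76  86  85  95  77  72  74  71  75 []
230 140 115  90  86  51  27  28  22  28  38 139 186 207  95  50  83  86  92  79  70  71  69  64  71 []
234 138 125 128 133 136 138 135 134 134 117 154 190 172  70  64  83  82  69  89 129  95  47  82 132 []
238 233 233 234 235 236 240 246 246 232 159 157 186 193 195 197 196 183 154 125 123 129 135 136 138 []
242 200 226 232 232 237 243 180 150 156 160 159 165 175 177 178 159 252 255 189 141 232 233 192 163 []
246 172 170 174 173 170 171 173 173 146 160 182 188 176 176 177 175 16
[... 484 characters left out ...]
14 336; 234 313 336; 235 313 337; 236 313 337; 237 312 338; 238 312 338; 239 312 338; 240 312 338; 241 312 338; 242 312 338; 243 312 338; 244 312 338; 245 312 338; 246 313 338; 247 313 338; 248 313 337; 249 314 337; 250 314 336; 251 316 335; 252 328 334; 253 329 333; 254 330 332; 72 [ 465.85377704 -150.79231971   72.        ] [array([323.3, 241.1]), array([324.2, 227.4]), array([337.4, 242. ]), array([309.2, 240.3])]
75 [ 466.69135191 -150.7076121    75.        ] [array([323.3, 242.3]), array([324.3, 228.4]), array([337.6, 243.1]), array([309.1, 241.4])]
78 [ 467.52892677 -150.62290449   78.        ] [array([323.3, 243.4]), array([324.3, 229.4]), array([337.7, 244.3]), array([308.9, 242.5])]
```

Call:
move_arm(grip_force=60, motion=[[5,[0.01,-0.05,-0.1],[0,0,0]],[5,[0,0,-0.3],[0,0,0]],[5,[0,0,-0.4],[0,0,0]],[5,[0,0,-0.3],[0,0,0]],[5,[0,0,-0.2],[0,0,0]],[5,[0,0,-0.08],[0,0,0]],[5,[0,0,0],[0,0,0]],[5,[0,0,0],[0,0,0]],[5,[0,0,0],[0,0,0]]])

```text
time_s: 6.8
ee_pos: [464.9, -151.5, 120.7]
ee_rot: [180.0, -0.0, 3.6]
force: [0.7, -0.2, -2.3]
gripper_width: 11.9
gripper_force: 60.0
```

Call:
move_arm(motion=[[5,[0,0.03,-0.05],[0,0,0]],[5,[0,0,-0.05],[0,0,0]],[5,[0,0,-0.05],[0,0,0]],[5,[0,0,-0.05],[0,0,0]],[5,[0,0,-0.05],[0,0,0]],[5,[0,0,-0.05],[0,0,0]],[5,[0,0,0],[0,0,0]],[5,[0,0,0],[0,0,0]]])

```text
time_s: 7.47
ee_pos: [464.6, -150.7, 112.9]
ee_rot: [180.0, 0.0, 3.6]
force: [0.3, -0.5, -1.8]
gripper_width: 11.9
gripper_force: 60.0
```

Call:
move_arm(motion=[[5,[0,0,-0.04],[0,0,0]],[5,[0,0,-0.04],[0,0,0]],[5,[0,0,-0.04],[0,0,0]],[5,[0,0,0],[0,0,0]]])

```text
time_s: 7.8
ee_pos: [464.5, -150.6, 109.8]
ee_rot: [-180.0, 0.0, 3.6]
force: [0.7, -0.3, -0.8]
gripper_width: 12.2
gripper_force: 60.0
```

Call:
move_arm(motion=[[5,[0,0,-0.04],[0,0,0]],[5,[0,0,-0.04],[0,0,0]],[5,[0,0,0],[0,0,0]]])

```text
time_s: 8.05
ee_pos: [464.5, -150.6, 107.8]
ee_rot: [-180.0, 0.0, 3.6]
force: [0.1, -0.4, -2.1]
gripper_width: 11.8
gripper_force: 60.0
```

Call:
move_arm(motion=[[5,[0,0,-0.04],[0,0,0]],[5,[0,0,-0.04],[0,0,0]],[5,[0,0,0],[0,0,0]]])

```text
time_s: 8.3
ee_pos: [464.9, -150.9, 106.0]
ee_rot: [180.0, -0.0, 3.6]
force: [0.5, -1.2, -1.6]
gripper_width: 11.7
gripper_force: 60.0
```

Call:
move_arm(motion=[[5,[0,0,-0.04],[0,0,0]],[5,[0,0,-0.04],[0,0,0]],[5,[0,0,0],[0,0,0]]])

```text
time_s: 8.55
ee_pos: [465.2, -151.1, 104.5]
ee_rot: [179.9, -0.1, 3.6]
force: [0.1, -2.4, 3.3]
gripper_width: 11.9
gripper_force: 60.0
```

Call:
move_arm(motion=[[5,[0,-0.02,-0.02],[0,0,0]],[5,[0,0,-0.02],[0,0,0]],[5,[0,0,0],[0,0,0]]])

```text
time_s: 8.8
ee_pos: [465.0, -151.4, 103.2]
ee_rot: [180.0, -0.1, 3.6]
force: [0.5, -2.1, 4.3]
gripper_width: 11.6
gripper_force: 60.0
```

Call:
move_arm(motion=[[5,[0,0,-0.02],[0,0,0]],[5,[0,0,-0.02],[0,0,0]],[5,[0,0,0],[0,0,0]]])

```text
time_s: 9.05
ee_pos: [464.9, -151.3, 102.0]
ee_rot: [180.0, -0.0, 3.6]
force: [0.3, -1.1, 5.2]
gripper_width: 11.9
gripper_force: 60.0
```

Call:
move_arm(motion=[[5,[0,0,-0.02],[0,0,0]],[5,[0,0,-0.02],[0,0,0]],[5,[0,0,0],[0,0,0]]])

```text
time_s: 9.3
ee_pos: [464.9, -151.2, 101.0]
ee_rot: [180.0, -0.0, 3.6]
force: [1.6, -0.9, 4.1]
gripper_width: 12.3
gripper_force: 60.0
```

Call:
move_arm(motion=[[5,[0,0,-0.02],[0,0,0]],[5,[0,0,-0.02],[0,0,0]],[5,[0,0,0],[0,0,0]]])

```text
time_s: 9.55
ee_pos: [464.8, -151.2, 99.9]
ee_rot: [180.0, -0.0, 3.6]
force: [0.4, -2.1, 4.4]
gripper_width: 12.1
gripper_force: 60.0
```

Call:
move_arm(motion=[[5,[0,0,-0.02],[0,0,0]],[5,[0,0,-0.02],[0,0,0]],[5,[0,0,0],[0,0,0]]])

```text
time_s: 9.8
ee_pos: [464.7, -151.2, 98.9]
ee_rot: [180.0, -0.0, 3.6]
force: [1.3, -1.7, 3.5]
gripper_width: 11.6
gripper_force: 60.0
```

Call:
move_arm(motion=[[5,[0,0,-0.02],[0,0,0]],[5,[0,0,-0.02],[0,0,0]],[5,[0,0,0],[0,0,0]]])

```text
time_s: 10.05
ee_pos: [464.9, -151.3, 98.5]
ee_rot: [180.0, -0.0, 3.6]
force: [1.3, -1.8, 7.7]
gripper_width: 11.8
gripper_force: 60.0
```

Call:
move_arm(motion=[[5,[0,0,-0.02],[0,0,0]],[5,[0,0,-0.02],[0,0,0]],[5,[0,0,0],[0,0,0]],[5,[0,0,0],[0,0,0]]])

```text
time_s: 10.38
ee_pos: [465.2, -151.5, 98.2]
ee_rot: [179.9, -0.1, 3.6]
force: [-0.1, -1.8, 11.9]
gripper_width: 12.0
gripper_force: 60.0
```

Call:
move_arm(motion=[[5,[0,0,-0.02],[0,0,0]],[5,[0,0,0],[0,0,0]],[5,[0,0,0],[0,0,0]]])

```text
time_s: 10.63
ee_pos: [465.3, -151.5, 98.1]
ee_rot: [179.9, -0.1, 3.6]
force: [-0.4, -1.2, 14.5]
gripper_width: 12.1
gripper_force: 60.0
```

Call:
move_arm(motion=[[5,[0,0,-0.02],[0,0,0]],[5,[0,0,-0.02],[0,0,0]],[5,[0,0,0],[0,0,0]],[5,[0,0,0],[0,0,0]]])

```text
time_s: 10.97
ee_pos: [465.4, -151.5, 97.7]
ee_rot: [179.9, -0.1, 3.6]
force: [-0.9, -1.4, 20.2]
gripper_width: 12.0
gripper_force: 60.0
```

Call:
move_arm(motion=[[5,[0,0,0],[0,0,0]],[5,[0,0,0],[0,0,0]]])

```text
time_s: 11.13
ee_pos: [465.4, -151.5, 97.7]
ee_rot: [179.9, -0.1, 3.6]
force: [-1.4, -1.2, 19.1]
gripper_width: 12.1
gripper_force: 60.0
```

Call:
move_arm(motion=[[5,[0,0,-0.016],[0,0,0]],[5,[0,0,0],[0,0,0]],[5,[0,0,0],[0,0,0]],[5,[0,0,0],[0,0,0]]])

```text
time_s: 11.47
ee_pos: [465.5, -151.5, 97.6]
ee_rot: [179.9, -0.2, 3.6]
force: [-1.8, -1.1, 21.0]
gripper_width: 11.5
gripper_force: 60.0
```

Call:
move_arm(motion=[[5,[0,0,0.03],[0,0,0]],[5,[0,0,0.04],[0,0,0]],[5,[0,0,0.04],[0,0,0]],[5,[0,0,0.04],[0,0,0]],[5,[0,0,0.04],[0,0,0]],[5,[0,0,0.04],[0,0,0]],[5,[0,0,0.04],[0,0,0]],[5,[0,0,0.05],[0,0,0]],[5,[0,0,0.06],[0,0,0]],[5,[0,0,0.08],[0,0,0]],[5,[0,0,0.08],[0,0,0]],[5,[0,0,0.06],[0,0,0]],[5,[0,0,0.03],[0,0,0]],[5,[0,0,0],[0,0,0]],[5,[0,0,0],[0,0,0]]])

```text
time_s: 12.72
ee_pos: [464.6, -151.1, 110.9]
ee_rot: [180.0, -0.0, 3.6]
force: [-0.4, 0.0, -4.4]
gripper_width: 11.9
gripper_force: 60.0
```

Call:
move_arm(motion=[[5,[0,0,0.04],[0,0,0]],[5,[0,0,0.08],[0,0,0]],[5,[0,0,0.12],[0,0,0]],[5,[0,0,0.15],[0,0,0]],[5,[0,0,0.18],[0,0,0]],[5,[0,0,0.2],[0,0,0]],[5,[0,0,0.2],[0,0,0]],[5,[0,0,0.2],[0,0,0]],[5,[0,0,0.2],[0,0,0]],[5,[0,0,0.18],[0,0,0]],[5,[0,0,0.15],[0,0,0]],[5,[0,0,0.12],[0,0,0]],[5,[0,0,0.08],[0,0,0]],[5,[0,0,0.04],[0,0,0]],[5,[0,0,0],[0,0,0]],[5,[0,0,0],[0,0,0]],[5,[0,0,0],[0,0,0]],[5,[0,0,0],[0,0,0]]])

```text
time_s: 14.22
ee_pos: [464.5, -151.1, 159.1]
ee_rot: [-180.0, 0.0, 3.6]
force: [-0.3, 1.0, -4.1]
gripper_width: 12.4
gripper_force: 60.0
```

Run:
```python
from h import *
s=state();print(s["ee_pos"],s["force"]);im=grab_frame("wrist");sc=grab_frame("scene")
c=camera_info("wrist")
cv2.imwrite("pics/w4.png",im);cv2.imwrite("pics/s4.png",sc)
e=s["ee_pos"]; u=proj("scene",e-[0,0,40]).astype(int);print(u,[proj("scene",e-[0,0,h]).round(1) for h in(28,86)])
x,y=u
cv2.imwrite("pics/c4.png",np.hstack([cv2.resize(im[130:330,230:410],(540,600)),cv2.resize(sc[y-60:y+80,x-30:x+30],(257,600),interpolation=cv2.INTER_CUBIC)]))
```

```text
[ 464.48558578 -151.1403865   159.10579914] [-0.34317055  0.9650436  -4.09122626]
[395 250] [array([396.3, 243.9]), array([393.7, 275.5])]
```

View pics/c4.png

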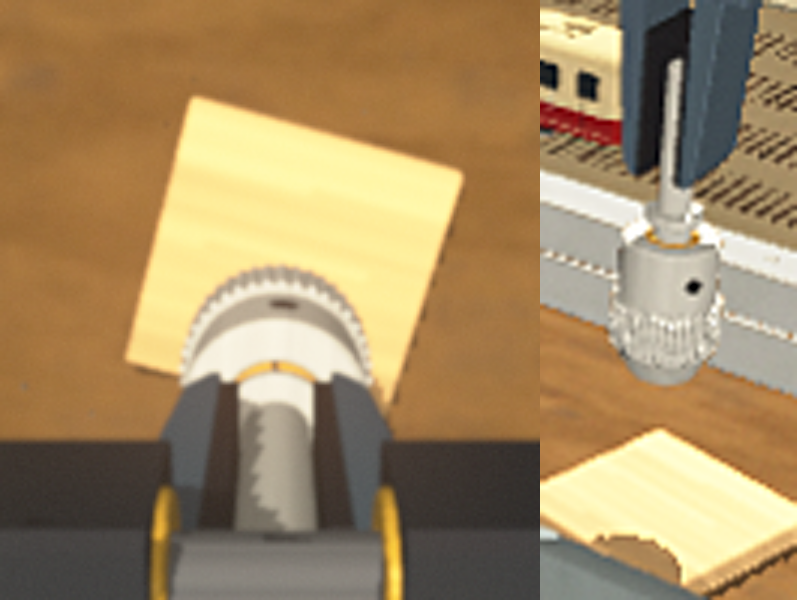

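The pair hangs straight: collar and brass ring at the chuck top, and the chuck's lower end near scene (393,279), against a predicted (394,276). I'll carry it over.

Call:
move_arm(motion=[[5,[0,0.05,0],[0,0,0]],[5,[0,0.1,0],[0,0,0]],[5,[0.02,0.2,0],[0,0,0]],[5,[0.02,0.3,0],[0,0,0]],[5,[0.035,0.4,0],[0,0,0]],[5,[0.035,0.5,0],[0,0,0]],[5,[0.035,0.5,0],[0,0,0]],[5,[0.035,0.5,0],[0,0,0]],[5,[0.035,0.5,0],[0,0,0]],[5,[0.035,0.5,0],[0,0,0]],[5,[0.035,0.5,0],[0,0,0]],[5,[0.035,0.5,0],[0,0,0]],[5,[0.035,0.5,0],[0,0,0]],[5,[0.035,0.5,0],[0,0,0]],[5,[0.035,0.5,0],[0,0,0]],[5,[0.035,0.5,0],[0,0,0]],[5,[0.035,0.5,0],[0,0,0]],[5,[0.035,0.5,0],[0,0,0]],[5,[0.035,0.5,0],[0,0,0]],[5,[0.035,0.5,0],[0,0,0]]])

```text
time_s: 15.98
ee_pos: [479.3, 64.2, 159.4]
ee_rot: [-180.0, 0.0, 3.7]
force: [-0.6, 0.3, -4.4]
gripper_width: 12.1
gripper_force: 60.0
```

Call:
move_arm(motion=[[5,[0.035,0.5,0],[0,0,0]],[5,[0.035,0.5,0],[0,0,0]],[5,[0.035,0.4,0],[0,0,0]],[5,[0.025,0.3,0],[0,0,0]],[5,[0.02,0.2,0],[0,0,0]],[5,[0,0.15,0],[0,0,0]],[5,[0,0.1,0],[0,0,0]],[5,[0,0.05,0],[0,0,0]],[5,[0,0,0],[0,0,0]],[5,[0,0,0],[0,0,0]],[5,[0,0,0],[0,0,0]],[5,[0,0,0],[0,0,0]]])

```text
time_s: 16.98
ee_pos: [483.4, 117.3, 159.4]
ee_rot: [180.0, -0.0, 3.6]
force: [-0.0, 0.5, -3.7]
gripper_width: 12.1
gripper_force: 60.0
```

Run:
```python
from h import *
s=state();print(s["ee_pos"],s["force"]);c=camera_info("wrist");im=grab_frame("wrist");sc=grab_frame("scene")
e=s["ee_pos"]
cv2.imwrite("pics/w5.png",im); np.save("p5.npy",0)
import pickle;pickle.dump(c,open("w5.pkl","wb"))
print([proj("w",p,c).round(1) for p in((483.2,118.8,34),(506.2,118.8,34),(483.2,141.8,34),(483.2,95.8,34),(460.2,118.8,34))], proj("scene",[483.2,118.8,34]))
for n,z in(("bot",e[2]-86),):print(n,[proj("w",p,c).round(1) for p in((e[0]+20.5,e[1],z+33),(e[0],e[1]-20.5,z+33))])
x,y=proj("scene",[483,118,60]).astype(int)
cv2.imwrite("pics/c5.png",np.hstack([cv2.resize(im[130:330,210:410],(500,500)),cv2.resize(sc[y-50:y+50,x-30:x+30],(300,500),interpolation=cv2.INTER_CUBIC)]))
```

```text
[483.4037394  117.26910553 159.35106735] [-0.00399955  0.5238886  -3.65609079]
[array([321.2, 227.8]), array([322.9, 201.3]), array([294.4, 226.1]), array([347.8, 229.4]), array([319.5, 253.2])] [283.03856223 246.79429572]
bot [array([325.4, 223.5]), array([354.2, 255.4])]
```

View pics/c5.png

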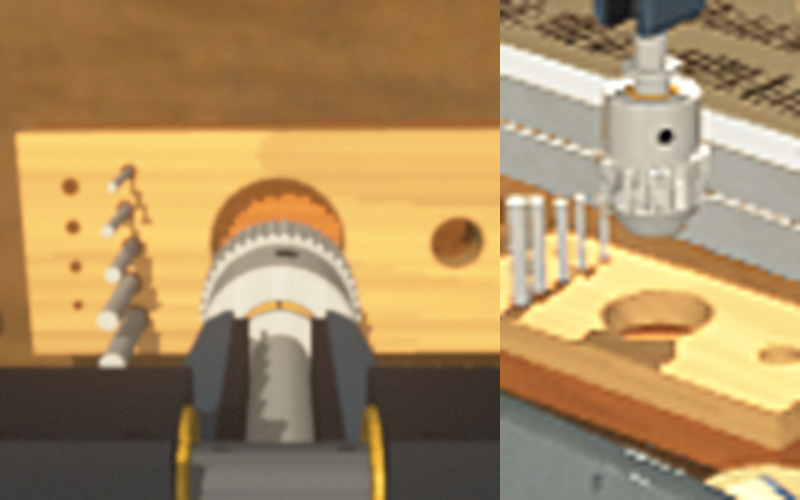

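The pocket rim matches the prediction exactly (edges at wrist 294 and 348, top at 201). I shift y by about 1 mm and lower.

Call:
move_arm(motion=[[5,[0,0.02,-0.03],[0,0,0]],[5,[0,0.02,-0.07],[0,0,0]],[5,[0,0,-0.1],[0,0,0]],[5,[0,0,-0.15],[0,0,0]],[5,[0,0,-0.18],[0,0,0]],[5,[0,0,-0.2],[0,0,0]],[5,[0,0,-0.2],[0,0,0]],[5,[0,0,-0.2],[0,0,0]],[5,[0,0,-0.15],[0,0,0]],[5,[0,0,-0.15],[0,0,0]],[5,[0,0,-0.12],[0,0,0]],[5,[0,0,-0.1],[0,0,0]],[5,[0,0,-0.1],[0,0,0]],[5,[0,0,-0.08],[0,0,0]],[5,[0,0,-0.06],[0,0,0]],[5,[0,0,-0.06],[0,0,0]],[5,[0,0,0],[0,0,0]],[5,[0,0,0],[0,0,0]]])

```text
time_s: 18.58
ee_pos: [483.4, 118.6, 110.6]
ee_rot: [180.0, -0.0, 3.6]
force: [0.1, -0.4, -4.2]
gripper_width: 12.5
gripper_force: 60.0
```

Call:
move_arm(motion=[[5,[0,0,-0.04],[0,0,0]],[5,[0,0,-0.04],[0,0,0]],[5,[0,0,-0.04],[0,0,0]],[5,[0,0,-0.04],[0,0,0]],[5,[0,0,-0.03],[0,0,0]],[5,[0,0,0],[0,0,0]],[5,[0,0,0],[0,0,0]]])

```text
time_s: 19.17
ee_pos: [483.4, 118.6, 105.8]
ee_rot: [180.0, 0.0, 3.6]
force: [0.1, -0.8, -4.8]
gripper_width: 12.1
gripper_force: 60.0
```

Call:
move_arm(motion=[[5,[0,0,-0.03],[0,0,0]],[5,[0,0,-0.03],[0,0,0]],[5,[0,0,0],[0,0,0]],[5,[0,0,0],[0,0,0]]])

```text
time_s: 19.5
ee_pos: [483.4, 118.6, 104.3]
ee_rot: [180.0, 0.0, 3.6]
force: [0.1, -0.1, -4.4]
gripper_width: 12.2
gripper_force: 60.0
```

Call:
move_arm(motion=[[5,[0,0,-0.02],[0,0,0]],[5,[0,0,-0.02],[0,0,0]],[5,[0,0,0],[0,0,0]],[5,[0,0,0],[0,0,0]]])

```text
time_s: 19.83
ee_pos: [483.7, 118.6, 103.9]
ee_rot: [180.0, -0.0, 3.6]
force: [-0.7, -1.6, 1.7]
gripper_width: 11.9
gripper_force: 60.0
```

Call:
move_arm(motion=[[5,[0,0,-0.02],[0,0,0]],[5,[0,0,-0.02],[0,0,0]],[5,[0,0,0],[0,0,0]],[5,[0,0,0],[0,0,0]]])

```text
time_s: 20.17
ee_pos: [483.9, 118.6, 103.8]
ee_rot: [-180.0, -0.1, 3.6]
force: [-3.6, -0.4, 8.6]
gripper_width: 12.0
gripper_force: 60.0
```

Floor contact is at the predicted height. I ease off, open slowly and rise.

Call:
move_arm(grip_force=20, motion=[[5,[0,0,0.03],[0,0,0]],[5,[0,0,0.01],[0,0,0]],[5,[0,0,0],[0,0,0]],[12,[0,0,0],[0,0,0]],[13,[0,0,0],[0,0,0]],[14,[0,0,0],[0,0,0]],[16,[0,0,0],[0,0,0]],[20,[0,0,0],[0,0,0]],[30,[0,0,0],[0,0,0]],[40,[0,0,0],[0,0,0]],[45,[0,0,0],[0,0,0]],[45,[0,0,0],[0,0,0]],[45,[0,0,0],[0,0,0]]])

```text
time_s: 21.25
ee_pos: [483.4, 118.6, 103.3]
ee_rot: [180.0, -0.0, 3.6]
force: [-0.4, 0.0, -0.7]
gripper_width: 44.5
gripper_force: 0.0
```

Call:
move_arm(motion=[[45,[0,0,0.2],[0,0,0]],[45,[0,0,0.5],[0,0,0]],[45,[0,0,0.7],[0,0,0]],[45,[0,0,0.8],[0,0,0]],[45,[0,0,0.8],[0,0,0]],[45,[0,0,0.7],[0,0,0]],[45,[0,0,0.4],[0,0,0]],[45,[0,0,0.2],[0,0,0]],[45,[0,0,0],[0,0,0]],[45,[0,0,0],[0,0,0]],[45,[0,0,0],[0,0,0]]])

```text
time_s: 22.17
ee_pos: [482.7, 118.4, 209.7]
ee_rot: [180.0, 0.1, 3.6]
force: [-0.5, -0.6, 0.2]
gripper_width: 45.0
gripper_force: 0.0
```

Run:
```python
from h import *
s=state();print(s["ee_pos"],s["force"]);im=grab_frame("wrist");sc=grab_frame("scene");c=camera_info("wrist")
x,y=proj("scene",[483,118,90]).astype(int)
for z in(145,76,18):print(proj("w",[483.2,118.8,z],c).round(1),proj("scene",[483.2,118.8,z]).round(1),x,y)
cv2.imwrite("pics/c6.png",np.hstack([cv2.resize(im[130:330,210:410],(500,500)),cv2.resize(sc[y-50:y+50,x-30:x+30],(300,500),interpolation=cv2.INTER_CUBIC)]))
```

```text
[482.68667357 118.41016476 209.6884542 ] [-0.46136102 -0.63958823  0.24148485]
[322.8 247.6] [281.8 195.2] 282 221
[322.5 224.6] [282.6 227.8] 282 221
[322.4 211.7] [283.2 253.8] 282 221
```

View pics/c6.png

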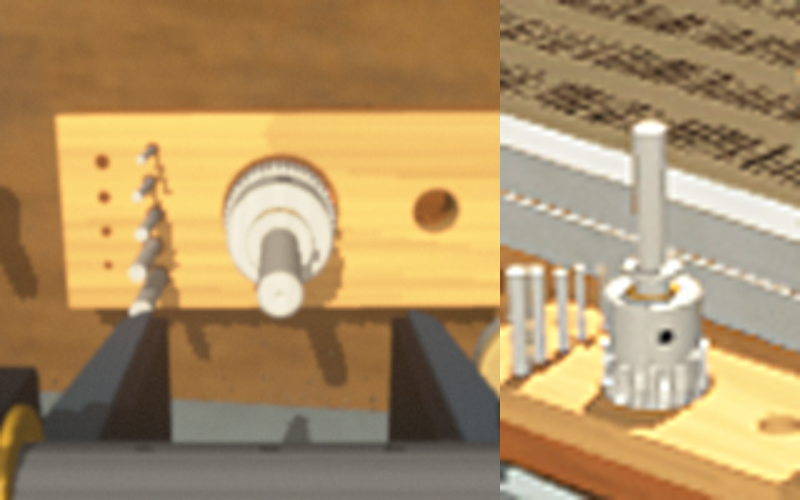

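The pair stands upright in the pocket: the arbor top is at wrist (322,247.6), against a predicted (322.8,247.6).

```bash
python3 -c "
from workcell import *
print(job_done())"
```

```text
the job is handed in; nothing more can be done
None
```

I pressed the arbor into the chuck with about 22 N, carried the pair by the arbor, stood it upright in the drill block's pocket, and handed the job in at about 22 s; the hand-in call returned no verdict.

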